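# Take down the stack of salvaged radio parts

### The job

Working down from the top of the stack, stand the brass former in the middle of the round stand, lay the ceramic socket in the square tray and the earpiece in the round dish, and last lay the chassis plate on the sloping rest, lengthwise up the slope, centred, its short end against the stop. Keep each part the same way up and set it down without letting it fall. Leave the screwdriver where it lies.

Things in the scene. Friction and masses are not known exactly. Their poses are not given: they have to be found in the camera images.
- former_mid (a point): Brass coil former, an upright cylinder, top of the stack: barrel 28 mm across, 50 mm tall over all, with a foot flange 36 mm across and 4 mm thick at the bottom. The point is on its axis, 25 mm above its underside; z is its axis, up. About 80 g.
- socket_mid (a point): Cream ceramic valve socket, a plain disc 42 mm across and 22 mm tall, second from the top, under the former. The point is on its axis, 11 mm above its underside; z up. About 60 g.
- earpiece_mid (a point): Green enamelled headphone earpiece with a black lower cap, a disc 28 mm tall, 62 mm across in the lowest 10 mm (black) and 59 mm across above (green), third from the top, under the socket. The point is on its axis, 14 mm above its underside; z up. About 90 g.
- plate_mid (a point): Aluminium chassis plate with turned-down edges, 112 mm (its x) by 64 mm (its y) and 16 mm tall, lying on the bench at the bottom of the stack; the other parts stand near its middle. The point is its centre, 8 mm above its underside; z up. The two ends are alike. About 160 g.
- stand_top (a point): Round pale wooden stand for the former: solid flat-topped disc 70 mm across, 14 mm tall, fixed to the bench. The point is the centre of its top face; z up.
- tray_top (a point): Square pale wooden tray for the socket, 82 mm outside and 68 mm inside, fixed to the bench. The point is the centre of its inner floor, 5 mm above the bench; the walls rise to 10 mm above the bench. x and y lie along its sides.
- dish_top (a point): Round pale wooden dish for the earpiece, 102 mm outside and 88 mm inside, fixed to the bench. The point is the centre of its inner floor, 4 mm above the bench; the rim rises to 10 mm above the bench.
- rest_foot (a point): Sloping pale wooden rest, fixed: a flat face 84 mm wide, 128 mm long, rising at 0.26 rad, no side walls, with a stop 14 mm high across its low end (the end towards the robot). The point is on the face, mid-width, at the foot of the stop, 16 mm above the bench: x up the slope, y across, z square out of the face. The plate against the stop has its centre at x 56, y 0, z 8 mm of this frame.
- driver: Screwdriver, 170 mm long, lying loose on the bench; a bystander. Origin near its middle on the bench, x along it.
Things that resemble listed ones, but are neither listed nor needed, are in the scene too. What is shaped like the part that bears socket_mid but brown or pink is not meant.

How it is judged:
By the outcome, as a careful person would: the job done as asked, in the order asked, and still so for the second after the job is handed in, with the robot touching nothing.
It also fails if it takes over 122 s, if anything falls off the work surface, if the arm or the gripper's body presses on something with over 40 N, if the wrist force passes 120 N, or if a joint passes its speed limit or range.

### The arm

A 6-joint arm with a two-finger parallel gripper is mounted at the origin on the work surface. World frame = base frame: x ahead of the robot, y to its left, z up, the work surface at z = 0. Lengths are in mm, angles in rad, forces in N, time in s.
With the tool pointing down it reaches from about 275 to 1000 mm from the base axis. Payload 8.4 kg.
Tool frame: the origin (TCP) lies midway between the tips of the shut fingers; the grasp point (between the pads) lies 19 mm behind it (r.grip_point_offset is the distance from the TCP to the grasp point, in mm); z points along the fingers, y is the line along which they close (so a half turn about z gives the same grasp; the last joint's range is limited). The gripper opens to 85 mm and grips with 20 to 120 N. Pads are 22 mm wide; open, the fingers measure 114 mm over their backs; the gripper's body (76 mm by 85 mm) begins 54 mm behind the grasp point. The pads swing forward as they close: fully open they stand 13 mm farther back than shut.
Start: joints at [1.211, 0.353, 1.633, -0, 1.155, -0.002], TCP at [218.883, 585.421, 231.281] pointing down, gripper open.
Joint ranges: [-2.63, 2.63], [-0.92, 2.1], [0.06, 2.66], [-1.3, 4.44], [0, 2.69], [-3.02, 3.02]. Speed limits (rad/s): [2.22, 2.22, 2.79, 3.14, 3.14, 3.14].

### API

Orientations are given as [roll, pitch, yaw] about the fixed x, y, z axes, in that order (R = Rz(yaw) Ry(pitch) Rx(roll)).
In Python, from rig import r gives the robot as it stands. The module is installed in compiled form; this text tells all that it offers.
- The arm moves only by the shell command python3 -m creep 'ROWS' [FORCE]. ROWS is text: rows parted by semicolons, each of 7 numbers parted by spaces: the turn, a rotation vector about the tool's x, y, z in degrees, then the shift along the tool's x, y, z in m, then the closure in counts, from 0 (fully open) to 255 (shut). A call has 1 to 8 rows; each row is the pose to reach, as a shift and turn from the pose commanded when the call began, along the tool's axes at that moment; what a row does not reach only later rows make up. A row lasts 1/8 s, in which the tool goes at most 62.5 mm and 10.7 degrees, less where a joint would pass 70% of its speed; a pose out of reach is approached as far as the arm can. A call with a gripper value outside its range is refused whole. The fingers move at their own pace and stop on an object; FORCE is the grip in N (left out, the last holds). Time passes only in rows, so rows that repeat a pose let the fingers close. It gives the time, the measured TCP pose, the force, the opening and the grip force at its end, in the units of the state.
- r.sense(): the state, without advancing time (a new reading comes with each control period).
- r.grab_frame(name): name is "scene" or "side" or "wrist"; returns a dict with "img" (384x512x3 uint8, red, green, blue), "range_z" (384x512 float32, mm along the optical axis (not along the pixel's ray), 0 where there is no reading), "K" (3x3 intrinsics, pixels), "D" ([k1, k2, p1, p2, k3] as OpenCV has them; the pictures are not rectified), "world_from_camera" (4x4, takes a point from camera to world coordinates). Camera axes: x right, y up, looking along -z (the intrinsics and any distortion apply to the point x, -y, -z); pixel columns grow to the right and rows downward; lengths in mm; the calibration is good to about 2 mm. A picture is of the moment at which its call begins.
- r.sign_off(): hands the job in; it is judged then, once.
The state is a dict: "clock": time; "qpos": joint angles; "qvel": joint speeds; "joint_efforts": joint torques, N m; "eef_pos": TCP position; "tcp_rot": TCP orientation; "contact_force": force on the tool from outside, world axes, zero at the start; "wrist_torque": the same for the moment, N m; "opening": opening from 0.0 (shut) to 1.0 (fully open); "grasp_force": force on a finger pad.
Only numpy, scipy, OpenCV 4.12 (cv2) and the standard library are available. Lean on these libraries where they do the work, as an engineer would, in place of code of your own. Each camera call takes 0.05 s, during which the arm holds its last target. There are 200 camera calls.

## Working session

There is one attempt and no reset: what is moved stays moved. The work goes in short steps, Python scripts to look and compute and a shell command to move; the robot and the scene stay as the last step left them, time stands still between calls to the robot, and variables do not carry over. Pictures are saved under pics/ and viewed, at most 16 in all, crops included, and the job is handed in when it is done.

```bash
mkdir -p pics && cat > h.py <<'E'
import numpy as np, cv2
from rig import r
from scipy.spatial.transform import Rotation as R
def grab(n,save=None):
    f=r.grab_frame(n)
    np.savez(f'last_{n}.npz',**{k:np.asarray(v) for k,v in f.items()})
    if save: cv2.imwrite('pics/'+save,cv2.cvtColor(f['img'],cv2.COLOR_RGB2BGR))
    return f
def load(n): return dict(np.load(f'last_{n}.npz'))
def ray(f,u,v):
    p=cv2.undistortPoints(np.array([[[u,v]]],float),f['K'],f['D'])[0,0]
    T=f['world_from_camera']; return T[:3,3],T[:3,:3]@np.array([p[0],-p[1],-1.])
def atz(f,u,v,z):
    o,d=ray(f,u,v); return o+d*(z-o[2])/d[2]
def dep(f,u,v):
    o,d=ray(f,u,v); return o+d*float(f['range_z'][int(v),int(u)])
def cloud(f):
    h,w=f['range_z'].shape; u,v=np.meshgrid(np.arange(w),np.arange(h))
    p=cv2.undistortPoints(np.stack([u,v],-1).reshape(-1,1,2).astype(float),f['K'],f['D'])[:,0]
    T=f['world_from_camera']; z=f['range_z'].reshape(-1,1)
    c=np.c_[p[:,0],-p[:,1],-np.ones(len(p))]*z
    P=c@T[:3,:3].T+T[:3,3]; P[z[:,0]==0]=np.nan
    return P.reshape(h,w,3)
def proj(f,P):
    T=f['world_from_camera']; c=(np.atleast_2d(P)-T[:3,3])@T[:3,:3]
    c=c*[1,-1,-1]; return cv2.projectPoints(c.reshape(-1,1,3),np.zeros(3),np.zeros(3),f['K'],f['D'])[0][:,0]
def delta(target,yawR=None):
    """tool-axis shift in m to reach world TCP target (mm), and rotvec deg to R"""
    s=r.sense(); Rt=R.from_euler('xyz',s['tcp_rot'])
    d=Rt.inv().apply(np.array(target)-s['eef_pos'])/1000
    rv=None if yawR is None else np.degrees((Rt.inv()*yawR).as_rotvec())
    return d,rv
E
python3 - <<'E'
from h import *
s=r.sense(); print(s, r.grip_point_offset)
print(R.from_euler('xyz',s['tcp_rot']).as_matrix().round(3))
for n in('scene','side','wrist'):
    f=grab(n,n+'0.png'); print(n,f['world_from_camera'].round(2),f['K'].round(1),f['D'])
E
```

```text
{'clock': 0.0, 'qpos': array([ 1.21061896e+00,  3.53645752e-01,  1.63413100e+00, -3.46606780e-06,
        1.15518668e+00, -2.37814826e-03]), 'qvel': array([-6.25582832e-05,  5.78460924e-04,  2.43491850e-03, -3.17150468e-04,
        3.98753626e-04, -2.85673205e-04]), 'joint_efforts': array([-2.88922609e-03, -6.05256057e+01, -3.42068410e+01, -2.49786199e-04,
        9.41894104e-03,  9.10558788e-05]), 'eef_pos': array([218.70626067, 584.98357409, 230.56451157]), 'tcp_rot': array([-3.14022187e+00, -9.08519464e-08,  2.78379484e+00]), 'contact_force': array([-0.06449831, -1.03316758,  0.06439927]), 'wrist_torque': array([-0.0138739 ,  0.02690326,  0.04051996]), 'grasp_force': 0.0, 'opening': 0.9997822786625009} 18.700000000000003
[[-0.937  0.35  -0.   ]
 [ 0.35   0.937 -0.001]
 [ 0.    -0.001 -1.   ]]
scene [[ 1.80000e-01 -6.10000e-01  7.70000e-01  1.07033e+03]
 [ 9.80000e-01  1.20000e-01 -1.30000e-01 -7.88800e+01]
 [-2.00000e-02  7.80000e-01  6.20000e-01  5.53720e+02]
 [ 0.00000e+00  0.00000e+00  0.00000e+00  1.00000e+00]] [[351.4   0.  257.1]
 [  0.  351.4 190. ]
 [  0.    0.    1. ]] [-0.1105142  0.         0.         0.         0.       ]
side [[ 7.1000e-01  5.3000e-01 -4.7000e-01  7.1230e+01]
 [-7.0000e-01  5.3000e-01 -4.7000e-01 -4.5426e+02]
 [ 0.0000e+00  6.6000e-01  7.5000e-01  7.8524e+02]
 [ 0.0000e+00  0.0000e+00  0.0000e+00  1.0000e+00]] [[442.4   0.  249.7]
 [  0.  442.4 188.6]
 [  0.    0.    1. ]] [0.04864842 0.         0.         0.         0.        ]
wrist [[ 3.5000e-01 -8.9000e-01 -3.0000e-01  1.4229e+02]
 [ 9.4000e-01  3.3000e-01  1.1000e-01  6.1514e+02]
 [-0.0000e+00 -3.2000e-01  9.5000e-01  3.7253e+02]
 [ 0.0000e+00  0.0000e+00  0.0000e+00  1.0000e+00]] [[293.4   0.  262.2]
 [  0.  293.4 197.2]
 [  0.    0.    1. ]] [-0.04408571  0.          0.          0.          0.        ]
```

View pics/scene0.png

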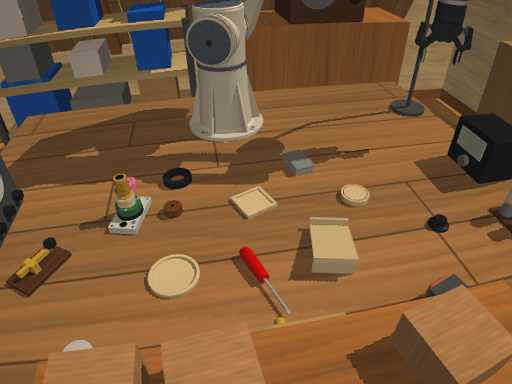

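View pics/side0.png

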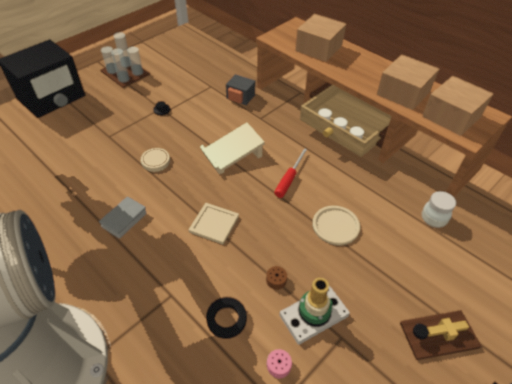

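Scene view: the stack (former, cream socket, green earpiece, plate) is at (127,205), the tray at (253,202), the stand at (355,195), the dish at (173,276), the rest at (332,245) and the driver at (265,278). In the side view these are at (315,310), (215,223), (155,160), (337,225), (233,148) and (290,172). 

Possible mix-ups are the brown disc at scene (173,208), the pink disc at (131,184) and the black ring at (177,178). The wanted socket is the cream one in the stack. I'll check it in an enlarged crop and measure.

```bash
python3 - <<'E'
from h import *
a=load('scene');b=load('side')
pts={'stand':((355,195),(155,158),14),'tray':((253.5,202),(214.5,223),5),'dish':((173.5,275),(336.5,225.5),4),'formertop':((122,178.5),(321,285),116),'brown':((173,208),(276,276),22)}
for k,(p,q,z) in pts.items():
    o1,d1=ray(a,*p);o2,d2=ray(b,*q)
    t=np.linalg.lstsq(np.c_[d1,-d2],o2-o1,rcond=None)[0]
    x,y=o1+t[0]*d1,o2+t[1]*d2
    print(k,'tri',((x+y)/2).round(1),'gap',np.linalg.norm(x-y).round(1),'dep',dep(a,*p).round(1),dep(b,*q).round(1),'z',atz(a,*p,z).round(1),atz(b,*q,z).round(1))
def crop(f,x0,y0,w,h,s):
    i=cv2.cvtColor(f['img'],cv2.COLOR_RGB2BGR)[y0:y0+h,x0:x0+w]; return cv2.resize(i,None,fx=s,fy=s,interpolation=cv2.INTER_CUBIC)
A=crop(a,95,160,80,80,5);B=crop(b,270,265,80,80,5)
C=crop(a,290,180,80,100,4);D=crop(b,190,110,80,100,4)
cv2.imwrite('pics/c1.png',np.hstack([A,B]))
E
```

```text
stand tri [458.3 269.3   7.2] gap 1.1 dep [469.8 262.4  17.1] [455.2 264.1  13.6] z [466.3 264.4  14. ] [455.  263.7  14. ]
tray tri [431.1  18.9   3.1] gap 2.3 dep [435.   19.2   7.1] [428.9  14.5   8.1] z [432.5  19.6   5. ] [430.3  16.4   5. ]
dish tri [ 617.4 -173.4    2.5] gap 3.1 dep [ 618.4 -171.7    4.6] [ 616.4 -175.6    4.5] z [ 618.  -171.8    4. ] [ 616.8 -175.5    4. ]
formertop tri [ 422.7 -269.7  110.4] gap 6.2 dep [ 428.7 -264.7  115.5] [ 420.7 -274.2  116. ] z [ 429.4 -264.5  116. ] [ 420.6 -274.2  116. ]
brown tri [ 426.3 -171.6   13.2] gap 0.2 dep [ 438.2 -169.8   23.2] [ 421.9 -175.2   22.8] z [ 436.8 -170.    22. ] [ 422.3 -174.9   22. ]
```

View pics/c1.png

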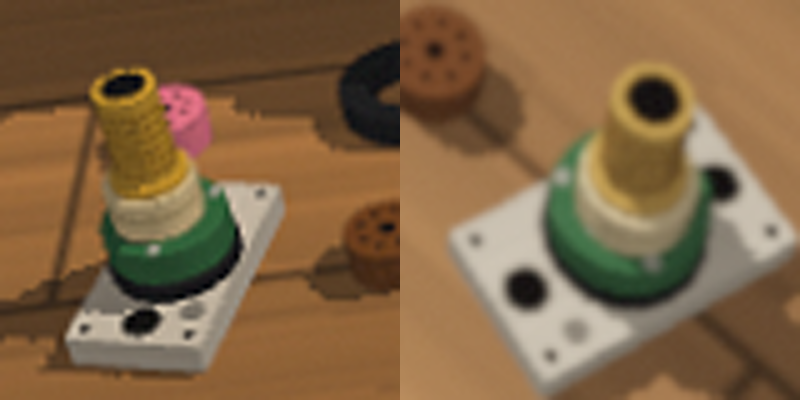

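The crop confirms the parts: brass former on cream socket on green earpiece with black cap on plate. The pink and brown discs stand apart from it. Next I'll get the plate yaw, the rest's pose and the driver's pose.

```bash
python3 - <<'E'
from h import *
a=load('scene');b=load('side')
for f,L in((b,[(299,342),(349,312),(280,312)]),(a,[(110,229),(136.5,231),(151.6,199)])):
    P=[atz(f,*p,16) for p in L]; print('plate',np.round(P,1)); 
    for i,j in((0,1),(0,2),(1,2)): d=P[j]-P[i]; print(np.linalg.norm(d).round(),np.arctan2(d[1],d[0]).round(3))
for n,f in(('scene',a),('side',b)):
    C=cloud(f); m=(C[...,0]>500)&(C[...,0]<680)&(C[...,1]>80)&(C[...,1]<240)&(C[...,2]>15)&(C[...,2]<65)
    P=C[m]; 
    for it in range(8):
        c=P.mean(0); n_=np.linalg.svd(P-c,full_matrices=0)[2][2]; n_*=np.sign(n_[2]); k=abs((P-c)@n_)<3 if it>3 else abs((P-c)@n_)<6; P=P[k]
    print(n,m.sum(),len(P),'c',c.round(1),'n',n_.round(3),'tilt',np.arccos(n_[2]).round(3),'dir',np.arctan2(-n_[1],-n_[0]).round(3))
    rc=cv2.minAreaRect(P[:,:2].astype(np.float32)); print(rc)
    # high stop points
    Q=C[m]; k=(Q-c)@n_>8; print('stop',k.sum(), Q[k].mean(0).round(1) if k.any() else '')
    # black dome/driver red
    i=f['img'].astype(int); red=(i[...,0]>150)&(i[...,1]<60)&(i[...,2]<70); D=C[red]; D=D[(D[:,0]>400)&(D[:,0]<750)]; 
    print('driver',len(D),np.nanmin(D,0).round(),np.nanmax(D,0).round())
i=lambda f,x0,y0,w,h,s: cv2.resize(cv2.cvtColor(f['img'],cv2.COLOR_RGB2BGR)[y0:y0+h,x0:x0+w],None,fx=s,fy=s,interpolation=cv2.INTER_CUBIC)
cv2.imwrite('pics/c2.png',np.hstack([i(a,290,205,80,80,5),i(b,190,110,80,80,5)]))
E
```

```text
plate [[ 357.5 -291.2   16. ]
 [ 466.4 -318.8   16. ]
 [ 375.  -229.5   16. ]]
112.0 -0.248
64.0 1.294
128.0 2.367
plate [[ 474.2 -311.4   16. ]
 [ 491.7 -250.9   16. ]
 [ 385.7 -223.2   16. ]]
63.0 1.29
125.0 2.358
110.0 2.886
scene 2108 1185 c [606.  151.4  31.1] n [-0.231  0.063  0.971] tilt 0.242 dir -0.268
((613.0574951171875, 149.76339721679688), (85.61434936523438, 130.27926635742188), 75.81214904785156)
stop 157 [548.4 165.7  28.5]
driver 286 [590. -31.  18.] [669.   8.  28.]
side 1539 1245 c [612.  146.9  32.3] n [-0.247  0.063  0.967] tilt 0.258 dir -0.249
((609.2862548828125, 149.72738647460938), (89.28614807128906, 133.65382385253906), 74.84252166748047)
stop 97 [544.3 162.3  28.1]
driver 157 [582. -36.  19.] [664.  -1.  28.]
```

View pics/c2.png

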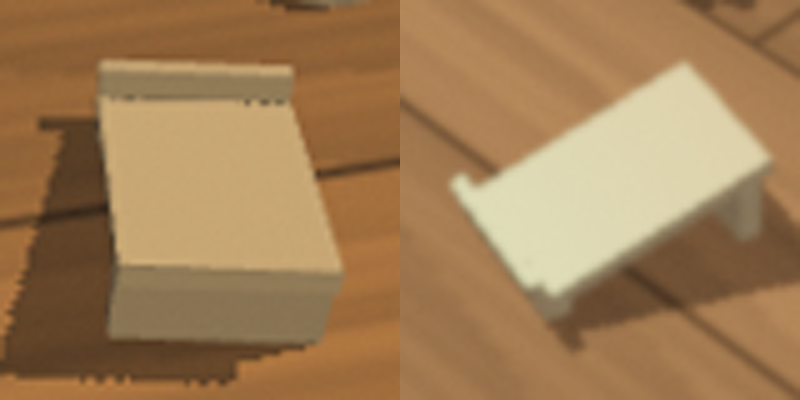

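The rest's yaw is about −0.255 with its upslope pointing away from the robot. The plate's yaw is about −0.25, so one tool yaw serves both. Now I'll move above the stack.

```bash
python3 -m creep '0 0 -6.1 -0.492 -0.727 0 0;0 0 -6.1 -0.492 -0.727 0 0;0 0 -6.1 -0.492 -0.727 0 0;0 0 -6.1 -0.492 -0.727 0 0;0 0 -6.1 -0.492 -0.727 0 0;0 0 -6.1 -0.492 -0.727 0 0;0 0 -6.1 -0.492 -0.727 0 0;0 0 -6.1 -0.492 -0.727 0 0' 40
cat > go.py <<'E'
import sys
from h import *
x,y,z=map(float,sys.argv[1:4]); yaw=float(sys.argv[4]) if len(sys.argv)>4 else 2.89
d,rv=delta([x,y,z],R.from_euler('xyz',[np.pi,0,yaw])); s=r.sense()
print('shift',d.round(4),'turn',rv.round(2),'pos',s['eef_pos'].round(1),'clk',s['clock'])
E
python3 go.py 425 -268 230
```

```text
clock: 1.15
eef_pos: [336.4, 97.6, 231.5]
tcp_rot: [3.141, 0.001, 2.891]
contact_force: [1.9, 0.4, 0.1]
opening: 1.001
grasp_force: 0.0
shift [-0.1765 -0.3322  0.0015] turn [0.03 0.06 0.06] pos [336.4  97.6 231.5] clk 1.15
```

```bash
python3 -m creep '0 0 0 -0.1765 -0.332 0 0;0 0 0 -0.1765 -0.332 0 0;0 0 0 -0.1765 -0.332 0 0;0 0 0 -0.1765 -0.332 0 0;0 0 0 -0.1765 -0.332 0 0;0 0 0 -0.1765 -0.332 0 0;0 0 0 -0.1765 -0.332 0 0;0 0 0 -0.1765 -0.332 0 0'
python3 - <<'E'
from h import *
f=grab('wrist'); print(r.sense()['eef_pos'])
cv2.imwrite('pics/w1.png',cv2.resize(cv2.cvtColor(f['img'],cv2.COLOR_RGB2BGR),(768,576)))
C=cloud(f); P=C.reshape(-1,3)
for lo,hi in((110,122),(60,70),(38,50),(12,20)):
    m=(P[:,2]>lo)&(P[:,2]<hi)&(abs(P[:,0]-425)<90)&(abs(P[:,1]+268)<60); print(lo,m.sum(),np.nanmedian(P[m],0).round(1),np.nanmin(P[m],0).round(1),np.nanmax(P[m],0).round(1))
E
```

```text
clock: 2.15
eef_pos: [424.1, -265.8, 230.8]
tcp_rot: [3.141, -0.001, 2.889]
contact_force: [-0.3, 0.2, -0.2]
opening: 0.998
grasp_force: 0.0
[ 424.16833313 -265.19523491  230.89837562]
110 702 [ 420.3 -270.   115.5] [ 407.5 -283.9  110.1] [ 434.6 -256.6  117.7]
60 389 [ 409.8 -270.1   66.3] [ 400.2 -291.9   60.3] [ 435.3 -251.1   70. ]
38 727 [ 409.  -257.2   43.4] [ 392.8 -299.    38.1] [ 449.  -240.7   49.8]
12 2219 [ 390.9 -266.2   15.5] [ 359.  -316.    12.1] [ 483.5 -225.3   19.6]
```

View pics/w1.png

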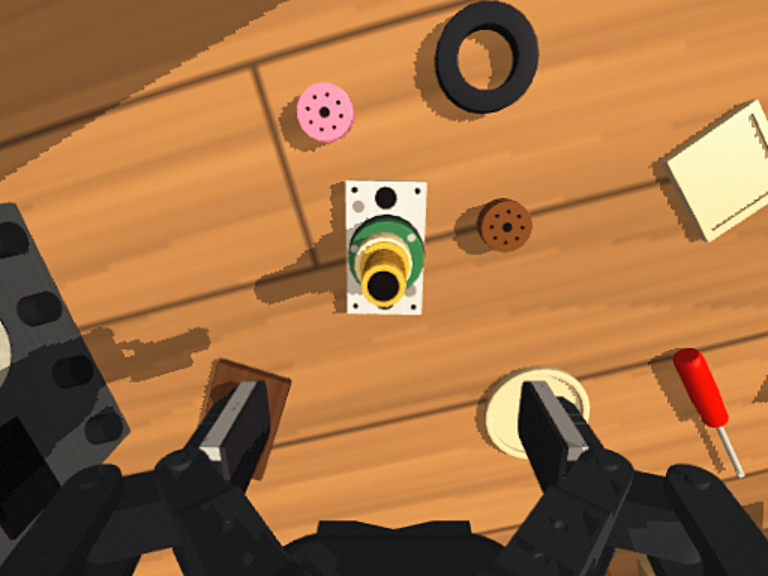

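Wrist view: the former's top is at (384,286), i.e. raw pixel (256,191), with the socket, earpiece and plate below it. The pink disc (325,112) and brown disc (505,225) stand clear of the fingers. Measured heights are 115.5, 66, 43.5 and 15.5, which match 116, 66, 44 and 16. The former's axis is at about (421,−270).

```bash
python3 go.py 421 -270 77
```

```text
shift [ 0.0017 -0.0055  0.1539] turn [ 0.04 -0.07  0.01] pos [ 424.2 -265.2  230.9] clk 2.2
```

```bash
python3 -m creep '0 0 0 0.002 -0.0055 0.050 0;0 0 0 0.002 -0.0055 0.100 0;0 0 0 0.002 -0.0055 0.140 0;0 0 0 0.002 -0.0055 0.154 0;0 0 0 0.002 -0.0055 0.154 0;0 0 0 0.002 -0.0055 0.154 110;0 0 0 0.002 -0.0055 0.154 140;0 0 0 0.002 -0.0055 0.154 180' 30
python3 -m creep '0 0 0 0 0 0 200;0 0 0 0 0 0 200;0 0 0 0 0 0 200;0 0 0 0 0 0 200'
```

```text
clock: 3.2
eef_pos: [421.9, -271.2, 78.1]
tcp_rot: [-3.141, 0.001, 2.89]
contact_force: [0.1, -0.2, -0.6]
opening: 0.379
grasp_force: 0.0
clock: 3.7
eef_pos: [421.9, -271.2, 78.0]
tcp_rot: [-3.141, 0.001, 2.89]
contact_force: [-1.0, 0.7, 7.6]
opening: 0.317
grasp_force: 30.4
```

```bash
python3 -m creep '0 0 0 0 0 -0.005 200;0 0 0 0 0 -0.015 200;0 0 0 0 0 -0.035 200;0 0 0 0 0 -0.080 200;0 0 0 0 0 -0.100 200;0 0 0 0 0 -0.110 200;0 0 0 0 0 -0.110 200'
python3 go.py 459 265 188
```

```text
clock: 4.58
eef_pos: [421.5, -271.0, 187.7]
tcp_rot: [-3.141, 0.001, 2.89]
contact_force: [0.3, -0.3, -1.8]
opening: 0.317
grasp_force: 30.0
shift [ 9.700e-02  5.284e-01 -5.000e-04] turn [-0.02  0.05  0.01] pos [ 421.5 -271.   187.7] clk 4.575
```

```bash
python3 -m creep '0 0 0 0.0037 0.020 0 200;0 0 0 0.011 0.060 0 200;0 0 0 0.021 0.115 0 200;0 0 0 0.031 0.170 0 200;0 0 0 0.041 0.225 0 200;0 0 0 0.051 0.280 0 200;0 0 0 0.0615 0.335 0 200;0 0 0 0.0715 0.390 0 200' && python3 -m creep '0 0 0 0.010 0.055 0 200;0 0 0 0.018 0.098 0 200;0 0 0 0.0235 0.126 0 200;0 0 0 0.0255 0.138 0 200;0 0 0 0.0255 0.138 0 200;0 0 0 0.0255 0.138 0 200'
python3 - <<'E'
from h import *
f=grab('wrist'); print(r.sense()['eef_pos'])
cv2.imwrite('pics/w2.png',cv2.cvtColor(f['img'],cv2.COLOR_RGB2BGR))
C=cloud(f); P=C.reshape(-1,3)
m=(P[:,2]>10)&(P[:,2]<18)&(abs(P[:,0]-459)<55)&(abs(P[:,1]-265)<55); print(m.sum(),np.nanmin(P[m],0).round(1),np.nanmax(P[m],0).round(1),np.median(P[m],0))
print(cv2.minEnclosingCircle(P[m][:,:2].astype(np.float32)))
E
```

```text
clock: 5.58
eef_pos: [447.7, 127.1, 186.3]
tcp_rot: [-3.141, -0.002, 2.891]
contact_force: [1.1, -0.3, -1.6]
opening: 0.322
grasp_force: 29.9
clock: 6.32
eef_pos: [458.3, 263.6, 186.9]
tcp_rot: [-3.141, -0.001, 2.89]
contact_force: [-1.0, 0.1, -0.6]
opening: 0.322
grasp_force: 30.0
[458.51522666 263.52487455 187.11006262]
3015 [421.7 234.7  10.1] [490.9 303.9  16. ] [455.06754155 269.55704044  13.66186147]
((456.6197814941406, 269.2368469238281), 35.03275680541992)
```

View pics/w2.png

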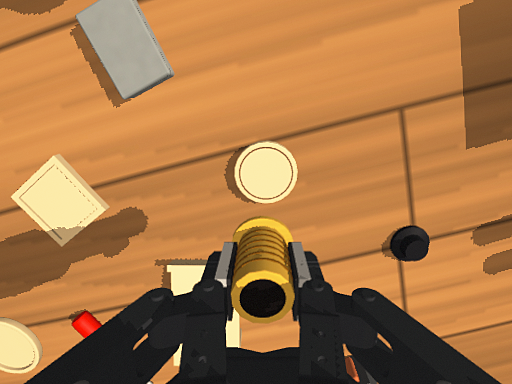

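```bash
python3 - <<'E'
from h import *
f=load('wrist')
print('top',atz(f,263.3,298,225.5),dep(f,245,292),dep(f,282,292)); 
i=f['img'][215:330,215:310].astype(int); 
C=cloud(f)[215:330,215:310]; m=(i[...,0]>100)&(i[...,2]<90)&(C[...,2]>150); P=C[m]; print(P.min(0),P.max(0))
k=P[:,2]>223;print(k.sum(),P[k].min(0),P[k].max(0))
s=r.sense();Rt=R.from_euler('xyz',s['tcp_rot']);print((Rt.inv().apply(P[k]-s['eef_pos'])).min(0),(Rt.inv().apply(P[k]-s['eef_pos'])).max(0))
E
python3 go.py 456.6 269.2 28
```

```text
top [456.79704794 265.75285166 225.5       ] [452.21992883 258.96857124 225.11348291] [456.91687761 273.94465441 224.01230915]
[439.1807656  247.37626515 173.80096434] [473.66437832 287.11030475 233.8312523 ]
1309 [443.13497719 247.37626515 223.00707291] [473.66437832 284.43439    233.8312523 ]
[-12.83841188 -14.79815698 -46.73406676] [ 15.64460622  18.69263124 -35.88737626]
shift [0.0032 0.0051 0.1591] turn [-0.04 -0.02 -0.04] pos [458.5 263.5 187.1] clk 6.375
```

```bash
python3 -m creep '0 0 0 0.0014 0.0035 0.040 200;0 0 0 0.0014 0.0035 0.090 200;0 0 0 0.0014 0.0035 0.130 200;0 0 0 0.0014 0.0035 0.150 200;0 0 0 0.0014 0.0035 0.156 200;0 0 0 0.0014 0.0035 0.158 200;0 0 0 0.0014 0.0035 0.159 200;0 0 0 0.0014 0.0035 0.159 200'
```

```text
clock: 7.38
eef_pos: [458.8, 268.6, 29.1]
tcp_rot: [3.141, 0.001, 2.89]
contact_force: [0.7, 0.4, -0.4]
opening: 0.319
grasp_force: 29.9
```

```bash
python3 -m creep '0 0 0 0 0 0.001 200;0 0 0 0 0 0.001 200;0 0 0 0 0 0.002 200;0 0 0 0 0 0.002 200'
```

```text
clock: 7.88
eef_pos: [458.2, 268.4, 26.2]
tcp_rot: [-3.141, -0.0, 2.89]
contact_force: [-1.9, 0.1, -1.2]
opening: 0.316
grasp_force: 29.9
```

```bash
python3 -m creep '0 0 0 0 0 0.001 200;0 0 0 0 0 0.001 200'; python3 -m creep '0 0 0 0 0 0.001 200;0 0 0 0 0 0.001 200'
```

```text
clock: 8.12
eef_pos: [458.3, 268.4, 26.0]
tcp_rot: [-3.142, -0.0, 2.89]
contact_force: [-3.0, -1.7, 10.5]
opening: 0.318
grasp_force: 31.2
clock: 8.38
eef_pos: [458.4, 268.4, 26.0]
tcp_rot: [3.142, 0.0, 2.89]
contact_force: [-6.7, -4.5, 24.6]
opening: 0.321
grasp_force: 32.5
```

Contact is at 26.0, which puts the underside at 14. I'll relieve the pressure, open and rise.

```bash
python3 -m creep '0 0 0 0 0 -0.0015 200;0 0 0 0 0 -0.0015 170;0 0 0 0 0 -0.0015 120;0 0 0 0 0 -0.0015 40;0 0 0 0 0 -0.0015 0;0 0 0 0 0 -0.010 0;0 0 0 0 0 -0.060 0;0 0 0 0 0 -0.110 0'; python3 go.py 420 -268 190
```

```text
clock: 9.38
eef_pos: [458.0, 268.2, 135.7]
tcp_rot: [-3.141, -0.001, 2.89]
contact_force: [0.6, 0.7, -0.3]
opening: 1.0
grasp_force: 0.0
shift [-0.0966 -0.5288 -0.054 ] turn [-0.04 -0.04  0.01] pos [458.  268.2 135.7] clk 9.375
```

```bash
python3 - <<'E'
from h import *
f=grab('wrist'); P=cloud(f).reshape(-1,3)
m=(P[:,2]>60)&(P[:,2]<70)&(abs(P[:,0]-459)<40)&(abs(P[:,1]-265)<40); print('former top',m.sum(),P[m].min(0).round(1),P[m].max(0).round(1))
E
python3 -m creep '0 0 0 -0.0110 -0.0605 -0.007 0;0 0 0 -0.022 -0.121 -0.014 0;0 0 0 -0.033 -0.181 -0.021 0;0 0 0 -0.044 -0.241 -0.028 0;0 0 0 -0.055 -0.301 -0.035 0;0 0 0 -0.066 -0.361 -0.040 0;0 0 0 -0.077 -0.421 -0.047 0;0 0 0 -0.088 -0.481 -0.054 0' && python3 -m creep '0 0 0 -0.0086 -0.048 0 0;0 0 0 -0.0086 -0.048 0 0;0 0 0 -0.0086 -0.048 0 0' 
python3 - <<'E'
from h import *
f=grab('wrist'); s=r.sense(); print(s['eef_pos'])
P=cloud(f).reshape(-1,3)
for lo,hi in((60,70),(40,48),(12,20)):
    m=(P[:,2]>lo)&(P[:,2]<hi)&(abs(P[:,0]-425)<90)&(abs(P[:,1]+268)<60); Q=P[m]; print(lo,m.sum(),np.nanmedian(Q,0).round(1),cv2.minEnclosingCircle(Q[:,:2].astype(np.float32)),cv2.minAreaRect(Q[:,:2].astype(np.float32)))
cv2.imwrite('pics/w3.png',cv2.cvtColor(f['img'],cv2.COLOR_RGB2BGR))
E
```

```text
former top 931 [444.2 256.5  60.3] [472.  283.8  65.4]
clock: 10.42
eef_pos: [423.6, -221.5, 189.1]
tcp_rot: [-3.141, 0.001, 2.89]
contact_force: [1.3, 0.5, 0.5]
opening: 0.998
grasp_force: 0.0
clock: 10.8
eef_pos: [419.9, -267.6, 188.3]
tcp_rot: [3.141, -0.0, 2.889]
contact_force: [-0.3, 0.2, -0.0]
opening: 1.001
grasp_force: 0.0
[ 420.06100444 -267.06779732  188.22249714]
60 1465 [ 420.1 -271.1   65.4] ((421.19207763671875, -271.3931884765625), 20.8422908782959) ((421.0754089355469, -271.31884765625), (41.03282928466797, 40.84628677368164), 24.178199768066406)
40 902 [ 408.8 -258.3   43.3] ((422.15118408203125, -269.87139892578125), 29.516857147216797) ((421.3311462402344, -269.69818115234375), (58.08079528808594, 56.56086730957031), 62.006649017333984)
12 2927 [ 391.9 -268.4   15.5] ((421.4229736328125, -270.94879150390625), 64.58992004394531) ((421.54107666015625, -270.9756164550781), (64.15361022949219, 112.71432495117188), 74.50686645507812)
```

View pics/w3.png

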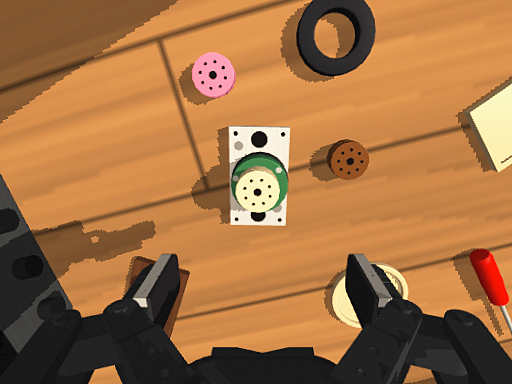

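The former is centred on the stand within 2 mm. Wrist view: the cream socket is at (258,191) on the green earpiece, and the plate is undisturbed. Measured socket (421,−271), earpiece (421.5,−270), plate (421.5,−271) with yaw −0.27. Now the socket.

```bash
python3 go.py 421.5 -272 48
```

```text
shift [-0.0027 -0.0045  0.1402] turn [ 0.03 -0.03  0.03] pos [ 420.1 -267.1  188.2] clk 10.85
```

```bash
python3 -m creep '0 0 0 -0.0027 -0.0045 0.040 0;0 0 0 -0.0027 -0.0045 0.090 0;0 0 0 -0.0027 -0.0045 0.125 0;0 0 0 -0.0027 -0.0045 0.140 0;0 0 0 -0.0027 -0.0045 0.140 60;0 0 0 -0.0027 -0.0045 0.140 100;0 0 0 -0.0027 -0.0045 0.140 130;0 0 0 -0.0027 -0.0045 0.140 160' 30
python3 -m creep '0 0 0 0 0 0 170;0 0 0 0 0 0 170;0 0 0 0 0 0 170'
```

```text
clock: 11.85
eef_pos: [422.7, -273.5, 49.8]
tcp_rot: [-3.141, 0.002, 2.89]
contact_force: [0.6, 1.1, 8.3]
opening: 0.476
grasp_force: 29.3
clock: 12.22
eef_pos: [422.7, -273.5, 49.8]
tcp_rot: [-3.141, 0.002, 2.89]
contact_force: [-0.1, 1.8, 8.6]
opening: 0.474
grasp_force: 29.3
```

```bash
python3 -m creep '0 0 0 0 0 -0.005 170;0 0 0 0 0 -0.015 170;0 0 0 0 0 -0.035 170;0 0 0 0 0 -0.080 170;0 0 0 0 0 -0.100 170;0 0 0 0 0 -0.110 170;0 0 0 0 0 -0.110 170'
python3 go.py 431 18 160
```

```text
clock: 13.1
eef_pos: [422.0, -273.2, 158.8]
tcp_rot: [-3.141, 0.001, 2.89]
contact_force: [0.4, -0.2, -0.2]
opening: 0.478
grasp_force: 30.5
shift [ 0.0637  0.2843 -0.0014] turn [-0.02  0.06  0.01] pos [ 422.  -273.2  158.8] clk 13.1
```

```bash
python3 -m creep '0 0 0 0.0045 0.020 0 170;0 0 0 0.014 0.063 0 170;0 0 0 0.027 0.120 0 170;0 0 0 0.040 0.177 0 170;0 0 0 0.052 0.232 0 170;0 0 0 0.060 0.268 0 170;0 0 0 0.0637 0.284 0 170;0 0 0 0.0637 0.284 0 170'
python3 - <<'E'
from h import *
f=grab('wrist'); s=r.sense(); print(s['eef_pos'],s['grasp_force'])
C=cloud(f); P=C.reshape(-1,3)
m=(P[:,2]>7.5)&(P[:,2]<13)&(abs(P[:,0]-431)<60)&(abs(P[:,1]-18)<60); Q=P[m]; print(m.sum(),np.median(Q,0),cv2.minAreaRect(Q[:,:2].astype(np.float32)))
m=(P[:,2]>2.5)&(P[:,2]<13)&(abs(P[:,0]-431)<25)&(abs(P[:,1]-18)<25); print('floor',np.median(P[m],0))
i=f['img'].reshape(-1,3).astype(int); m=(P[:,2]>173)&(P[:,2]<180)&(i[:,0]>150); Q=P[m]; print('socket top',m.sum(),np.median(Q,0),cv2.minEnclosingCircle(Q[:,:2].astype(np.float32)))
cv2.imwrite('pics/w4.png',cv2.cvtColor(f['img'],cv2.COLOR_RGB2BGR))
E
```

```text
clock: 14.1
eef_pos: [429.5, 19.4, 157.4]
tcp_rot: [-3.141, -0.002, 2.893]
contact_force: [-0.5, 0.2, -0.2]
opening: 0.479
grasp_force: 30.6
[429.71835345  18.59185334 157.51283448] 30.588600039482117
1970 [419.01077601  29.90325242   9.25565961] ((430.5924377441406, 21.241012573242188), (82.60551452636719, 82.2655029296875), 22.38960075378418)
floor [430.02434644  18.16392081   6.44071984]
socket top 1907 [424.0339735   21.91917493 173.34894343] ((428.4691162109375, 23.07501792907715), 22.486961364746094)
```

View pics/w4.png

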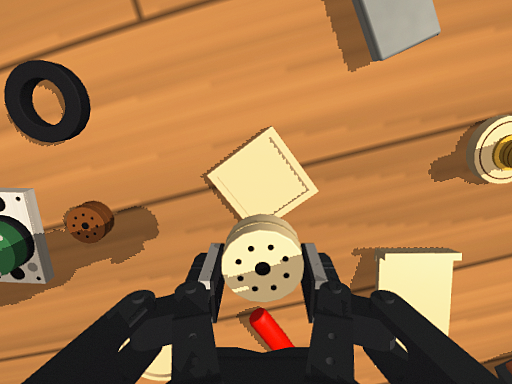

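The socket is held level, with its centre at (262,268). The tray at (262,172) measures (430.6,21.2), 82 mm square, with the rim near 10 and the floor near 6. After correcting for the bias the offset is about 2 mm in x. Lowering.

```bash
python3 -m creep '0 0 0 -0.0017 0 0.040 170;0 0 0 -0.0017 0 0.090 170;0 0 0 -0.0017 0 0.125 170;0 0 0 -0.0017 0 0.138 170;0 0 0 -0.0017 0 0.142 170;0 0 0 -0.0017 0 0.143 170;0 0 0 -0.0017 0 0.144 170;0 0 0 -0.0017 0 0.144 170'
```

```text
clock: 15.15
eef_pos: [432.9, 17.5, 14.9]
tcp_rot: [3.141, 0.001, 2.89]
contact_force: [0.0, -0.0, -0.8]
opening: 0.475
grasp_force: 30.6
```

```bash
python3 -m creep '0 0 0 0 0 0.001 170;0 0 0 0 0 0.002 170;0 0 0 0 0 0.002 170'
```

```text
clock: 15.52
eef_pos: [432.6, 17.5, 12.8]
tcp_rot: [3.142, 0.0, 2.89]
contact_force: [-2.0, 0.8, 10.5]
opening: 0.475
grasp_force: 31.7
```

```bash
python3 -m creep '0 0 0 0 0 0.001 170;0 0 0 0 0 0.001 170'; python3 - <<'E'
from h import *
for n in('wrist','side'):
    f=grab(n,n+'5.png'); s=r.sense(); C=cloud(f); P=C.reshape(-1,3)
    m=(P[:,2]>20)&(P[:,2]<40)&(abs(P[:,0]-432)<15)&(abs(P[:,1]-18)<15); Q=P[m]; print(n,s['eef_pos'],m.sum(),np.median(Q,0),np.linalg.lstsq(np.c_[Q[:,:2]-[432,18],np.ones(len(Q))],Q[:,2],rcond=None)[0])
E
```

```text
clock: 15.78
eef_pos: [432.6, 17.5, 12.6]
tcp_rot: [3.141, 0.0, 2.89]
contact_force: [-6.3, -0.2, 30.6]
opening: 0.472
grasp_force: 33.4
wrist [432.60643816  17.50632276  12.63004683] 3092 [430.89257566  18.24778017  28.40241627] [-4.62680489e-03  1.34734898e-03  2.83790456e+01]
side [432.6033261   17.51418966  12.61848535] 68 [424.0431289   21.81386363  28.90016517] [-3.77884749e-02 -1.31685250e-02  2.87290090e+01]
```

View pics/wrist5.png

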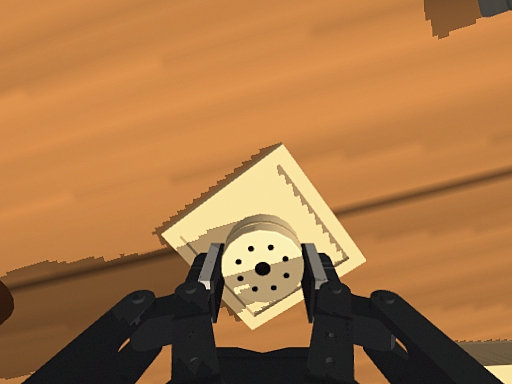

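Socket top is at 28.9 after bias. That is consistent with the floor I measured here (about 6.5–7 rather than 5), and it lies level inside the tray walls (centre at (262,268), tray (262,235)). It is seated, so I'll release it.

```bash
python3 -m creep '0 0 0 0 0 -0.0015 170;0 0 0 0 0 -0.002 150;0 0 0 0 0 -0.002 110;0 0 0 0 0 -0.002 40;0 0 0 0 0 -0.004 0;0 0 0 0 0 -0.020 0;0 0 0 0 0 -0.070 0;0 0 0 0 0 -0.130 0'; python3 - <<'E'
from h import *
f=grab('wrist'); s=r.sense(); C=cloud(f); P=C.reshape(-1,3)
m=(P[:,2]>20)&(P[:,2]<40)&(abs(P[:,0]-432)<30)&(abs(P[:,1]-18)<30); Q=P[m]; print(np.median(Q,0),cv2.minEnclosingCircle(Q[:,:2].astype(np.float32)))
m=(P[:,2]>3)&(P[:,2]<13)&(abs(P[:,0]-431)<70)&(abs(P[:,1]-20)<70); Q=P[m]; print('tray',cv2.minAreaRect(Q[:,:2].astype(np.float32)),np.histogram(Q[:,2],np.arange(3,14)))
E
python3 go.py 420 -268 165
```

```text
clock: 16.88
eef_pos: [431.4, 17.4, 142.0]
tcp_rot: [-3.141, -0.002, 2.89]
contact_force: [1.1, -1.1, -0.3]
opening: 1.001
grasp_force: 0.0
[429.38040589  19.70297877  28.39495709] ((430.7426452636719, 19.144010543823242), 21.34003257751465)
tray ((430.57904052734375, 21.159900665283203), (82.50607299804688, 82.46734619140625), 22.460834503173828) (array([   8,   51,  686, 1568,  666,  608, 1192,  398,   29,   10]), array([ 3,  4,  5,  6,  7,  8,  9, 10, 11, 12, 13]))
shift [-0.0562 -0.2804 -0.016 ] turn [0.12 0.42 0.02] pos [435.5  17.6 149.2] clk 16.925
```

```bash
python3 -m creep '0 0 0 -0.006 -0.030 -0.002 0;0 0 0 -0.018 -0.090 -0.008 0;0 0 0 -0.030 -0.150 -0.012 0;0 0 0 -0.042 -0.210 -0.016 0;0 0 0 -0.052 -0.260 -0.016 0;0 0 0 -0.0562 -0.280 -0.016 0;0 0 0 -0.0562 -0.280 -0.016 0;0 0 0 -0.0562 -0.280 -0.016 0'; python3 - <<'E'
from h import *
f=grab('wrist'); s=r.sense(); print(s['eef_pos']); C=cloud(f); P=C.reshape(-1,3)
for lo,hi in((40,48),(12,20)):
    m=(P[:,2]>lo)&(P[:,2]<hi)&(abs(P[:,0]-425)<90)&(abs(P[:,1]+268)<60); Q=P[m]; print(lo,m.sum(),np.nanmedian(Q,0).round(1),cv2.minEnclosingCircle(Q[:,:2].astype(np.float32)),cv2.minAreaRect(Q[:,:2].astype(np.float32)))
E
python3 go.py 422.3 -272 26
```

```text
clock: 17.92
eef_pos: [416.9, -266.5, 157.0]
tcp_rot: [3.141, -0.001, 2.891]
contact_force: [0.8, -0.4, -0.9]
opening: 0.999
grasp_force: 0.0
[ 417.0894563  -266.33251135  157.11395723]
40 2990 [ 420.6 -269.5   43.4] ((421.7605285644531, -269.9037170410156), 29.375185012817383) ((421.677001953125, -269.775634765625), (57.77756881713867, 58.239959716796875), 48.15724182128906)
12 3418 [ 391.1 -267.9   15.5] ((421.4012145996094, -270.8826599121094), 64.2665786743164) ((421.4620361328125, -270.8684387207031), (64.24095153808594, 112.51322174072266), 74.46236419677734)
shift [-0.0065 -0.0043  0.1311] turn [ 0.03 -0.04  0.08] pos [ 417.1 -266.3  157.1] clk 17.975
```

```bash
python3 -m creep '0 0 0 -0.0060 -0.0035 0.040 0;0 0 0 -0.006 -0.0035 0.090 0;0 0 0 -0.006 -0.0035 0.118 0;0 0 0 -0.006 -0.0035 0.130 0;0 0 0 -0.006 -0.0035 0.133 0;0 0 0 -0.006 -0.0035 0.133 40;0 0 0 -0.006 -0.0035 0.133 70;0 0 0 -0.006 -0.0035 0.133 100' 35
python3 -m creep '0 0 0 0 0 0 120;0 0 0 0 0 0 120;0 0 0 0 0 0 120'
```

```text
clock: 18.98
eef_pos: [422.8, -272.9, 25.5]
tcp_rot: [-3.141, 0.002, 2.89]
contact_force: [-0.6, 2.0, 8.8]
opening: 0.674
grasp_force: 35.7
clock: 19.35
eef_pos: [422.8, -272.9, 25.5]
tcp_rot: [-3.141, 0.002, 2.89]
contact_force: [-0.6, 1.5, 7.8]
opening: 0.673
grasp_force: 35.7
```

```bash
python3 -m creep '0 0 0 0 0 -0.005 120;0 0 0 0 0 -0.015 120;0 0 0 0 0 -0.035 120;0 0 0 0 0 -0.080 120;0 0 0 0 0 -0.110 120;0 0 0 0 0 -0.120 120;0 0 0 0 0 -0.120 120'
python3 go.py 617 -174 145
```

```text
clock: 20.23
eef_pos: [422.2, -272.7, 144.6]
tcp_rot: [-3.141, 0.001, 2.89]
contact_force: [-0.1, -1.1, -2.1]
opening: 0.671
grasp_force: 38.1
shift [-0.1641  0.144  -0.0003] turn [-0.02  0.05  0.01] pos [ 422.2 -272.7  144.6] clk 20.225
```

```bash
python3 -m creep '0 0 0 -0.015 0.013 0 120;0 0 0 -0.048 0.042 0 120;0 0 0 -0.087 0.076 0 120;0 0 0 -0.125 0.110 0 120;0 0 0 -0.152 0.133 0 120;0 0 0 -0.164 0.144 0 120;0 0 0 -0.164 0.144 0 120;0 0 0 -0.164 0.144 0 120'
python3 - <<'E'
from h import *
f=grab('wrist'); s=r.sense(); print(s['eef_pos'],s['grasp_force'])
C=cloud(f); P=C.reshape(-1,3)
m=(P[:,2]>6)&(P[:,2]<13)&(abs(P[:,0]-617)<65)&(abs(P[:,1]+174)<65); Q=P[m]; print(m.sum(),np.median(Q,0),cv2.minEnclosingCircle(Q[:,:2].astype(np.float32)))
m=(P[:,2]>1)&(P[:,2]<7)&(abs(P[:,0]-617)<35)&(abs(P[:,1]+174)<35); print('floor',m.sum(),np.median(P[m],0))
i=f['img'].reshape(-1,3).astype(int); m=(P[:,2]>157)&(P[:,2]<170)&(i[:,1]>i[:,0]+10); Q=P[m]; print('ear top',m.sum(),np.median(Q,0),cv2.minEnclosingCircle(Q[:,:2].astype(np.float32)))
cv2.imwrite('pics/w6.png',cv2.cvtColor(f['img'],cv2.COLOR_RGB2BGR))
E
```

```text
clock: 21.22
eef_pos: [615.5, -174.2, 143.6]
tcp_rot: [-3.141, -0.002, 2.89]
contact_force: [-0.6, 0.2, -0.9]
opening: 0.676
grasp_force: 38.1
[ 615.54528709 -174.39451434  143.91987404] 38.05734872817993
1499 [ 592.00369279 -156.34706311    9.18239014] ((617.5338745117188, -169.78358459472656), 50.88822937011719)
floor 3284 [ 606.34293566 -168.65840278    3.46739814]
ear top 9384 [ 611.36818904 -171.58011346  161.2838159 ] ((617.9876098632812, -166.7940673828125), 36.406700134277344)
```

View pics/w6.png

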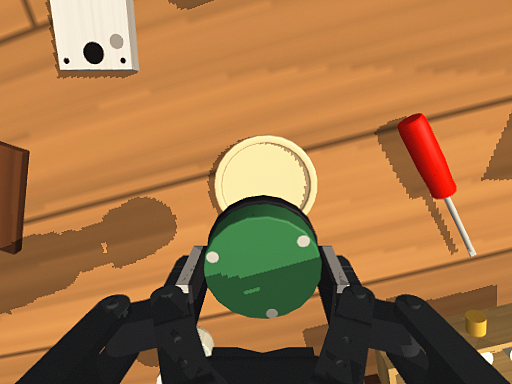

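The earpiece is held level, centred at (263,268). The dish, centred at (266,182), measures (617.5,−169.8) with radius 50.9, floor at 3.5 and rim at 9.2.

```bash
python3 -m creep '0 0 0 -0.0023 0.003 0.040 120;0 0 0 -0.0023 0.003 0.080 120;0 0 0 -0.0023 0.003 0.110 120;0 0 0 -0.0023 0.003 0.123 120;0 0 0 -0.0023 0.003 0.126 120;0 0 0 -0.0023 0.003 0.128 120;0 0 0 -0.0023 0.003 0.128 120'; python3 -m creep '0 0 0 0 0 0.001 120;0 0 0 0 0 0.002 120;0 0 0 0 0 0.002 120'
```

```text
clock: 22.15
eef_pos: [620.4, -171.8, 17.3]
tcp_rot: [-3.142, 0.002, 2.89]
contact_force: [0.0, 0.1, -0.9]
opening: 0.672
grasp_force: 38.1
clock: 22.52
eef_pos: [619.7, -171.5, 14.3]
tcp_rot: [3.142, 0.0, 2.89]
contact_force: [0.0, 0.2, -1.2]
opening: 0.673
grasp_force: 38.1
```

```bash
python3 -m creep '0 0 0 0 0 0.0005 120;0 0 0 0 0 0.001 120;0 0 0 0 0 0.001 120'; python3 -m creep '0 0 0 0 0 0.0005 120;0 0 0 0 0 0.001 120;0 0 0 0 0 0.001 120'
```

```text
clock: 22.9
eef_pos: [619.8, -171.6, 13.6]
tcp_rot: [3.142, -0.0, 2.89]
contact_force: [-1.7, 1.4, 4.0]
opening: 0.674
grasp_force: 38.6
clock: 23.28
eef_pos: [619.8, -171.6, 13.5]
tcp_rot: [3.142, 0.0, 2.89]
contact_force: [-4.6, 0.9, 14.5]
opening: 0.679
grasp_force: 39.6
```

```bash
python3 -m creep '0 0 0 0 0 -0.001 120;0 0 0 0 0 -0.001 95;0 0 0 0 0 -0.001 60;0 0 0 0 0 -0.001 0;0 0 0 0 0 -0.003 0;0 0 0 0 0 -0.020 0;0 0 0 0 0 -0.070 0;0 0 0 0 0 -0.120 0'; python3 -m creep '0 0 0 0 0 0 0'; python3 - <<'E'
from h import *
f=grab('wrist'); s=r.sense(); C=cloud(f); P=C.reshape(-1,3)
m=(P[:,2]>27)&(P[:,2]<40)&(abs(P[:,0]-617)<45)&(abs(P[:,1]+172)<45); Q=P[m]; print('ear',np.median(Q,0),cv2.minEnclosingCircle(Q[:,:2].astype(np.float32)))
m=(P[:,2]>6)&(P[:,2]<13)&(abs(P[:,0]-617)<60)&(abs(P[:,1]+172)<60); Q=P[m]; print('dish',cv2.minEnclosingCircle(Q[:,:2].astype(np.float32)))
E
python3 go.py 422 -270 135
```

```text
clock: 24.28
eef_pos: [619.7, -171.6, 134.5]
tcp_rot: [-3.142, 0.0, 2.89]
contact_force: [0.9, -0.8, 0.1]
opening: 1.005
grasp_force: 0.0
clock: 24.4
eef_pos: [622.9, -172.5, 138.1]
tcp_rot: [-3.141, 0.009, 2.89]
contact_force: [0.7, -0.3, -0.2]
opening: 0.999
grasp_force: 0.0
ear [ 617.1553111  -169.46951631   31.40020305] ((618.6239013671875, -169.8616180419922), 29.486997604370117)
dish ((617.4017944335938, -170.09725952148438), 50.930877685546875)
shift [ 0.1687 -0.1445 -0.0003] turn [-0.01  0.3   0.01] pos [ 621.3 -172.   135.6] clk 24.45
```

The earpiece is centred within 1.3 mm. Back to the plate.

```bash
python3 -m creep '0 0 1.1 0.017 -0.0145 0 0;0 0 1.1 0.055 -0.047 0 0;0 0 1.1 0.095 -0.082 0 0;0 0 1.1 0.131 -0.113 0 0;0 0 1.1 0.158 -0.136 0 0;0 0 1.1 0.168 -0.1445 0 0;0 0 1.1 0.168 -0.1445 0 0;0 0 1.1 0.168 -0.1445 0 0'; python3 - <<'E'
from h import *
f=grab('wrist','w7.png'); s=r.sense(); print(s['eef_pos'],s['tcp_rot']); C=cloud(f); P=C.reshape(-1,3)
for lo,hi in((12,20),):
    m=(P[:,2]>lo)&(P[:,2]<hi)&(abs(P[:,0]-425)<90)&(abs(P[:,1]+268)<60); Q=P[m]; print(lo,m.sum(),np.nanmedian(Q,0).round(1),cv2.minAreaRect(Q[:,:2].astype(np.float32)))
E
python3 go.py 422.3 -272 2 2.870
```

```text
clock: 25.45
eef_pos: [422.1, -269.5, 132.3]
tcp_rot: [3.141, 0.0, 2.871]
contact_force: [0.3, -0.2, -0.3]
opening: 1.001
grasp_force: 0.0
[ 422.15842741 -269.45736766  132.22124805] [3.14152078e+00 3.67223106e-04 2.87186202e+00]
12 8049 [ 416.1 -270.    15.5] ((421.4842224121094, -270.9180908203125), (64.19725036621094, 112.64351654052734), 74.37748718261719)
shift [-0.0008 -0.0024  0.1302] turn [0.   0.02 0.11] pos [ 422.2 -269.5  132.2] clk 25.5
```

View pics/w7.png

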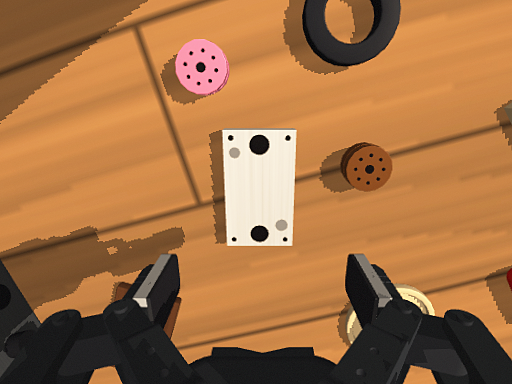

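The bare plate is at (260,187), with the pads straddling it and the brown disc clear. My linkage estimate puts the tips about 6 mm behind the TCP at 64 mm opening, so I'll use TCP z ≈ −3.

```bash
python3 -m creep '0 0 0 -0.0003 -0.0015 0.040 0;0 0 0 -0.0003 -0.0015 0.090 0;0 0 0 -0.0003 -0.0015 0.118 0;0 0 0 -0.0003 -0.0015 0.130 0;0 0 0 -0.0003 -0.0015 0.134 0;0 0 0 -0.0003 -0.0015 0.1355 0;0 0 0 -0.0003 -0.0015 0.1355 0'
```

```text
clock: 26.38
eef_pos: [421.6, -271.6, -2.4]
tcp_rot: [-3.141, 0.001, 2.871]
contact_force: [-0.7, 0.5, 0.2]
opening: 0.999
grasp_force: 0.0
```

```bash
python3 -m creep '0 0 0 0 0 0 30;0 0 0 0 0 0 50;0 0 0 0 0 0 80;0 0 0 0 0 0 110;0 0 0 0 0 0 110' 50; python3 go.py 422.3 -272 2 2.870
```

```text
clock: 27.0
eef_pos: [421.2, -271.5, -2.5]
tcp_rot: [-3.141, 0.001, 2.871]
contact_force: [-2.3, 0.0, 9.5]
opening: 0.738
grasp_force: 53.5
shift [-0.0012 -0.0002 -0.0045] turn [-0.01  0.03  0.06] pos [ 421.2 -271.5   -2.5] clk 27.0
```

```bash
python3 -m creep '0 0 0 0 0 -0.005 110;0 0 0 0 0 -0.015 110;0 0 0 0 0 -0.035 110;0 0 0 0 0 -0.080 110;0 0 0 0 0 -0.130 110;0 0 0 0 0 -0.180 110;0 0 0 0 0 -0.200 110;0 0 0 0 0 -0.200 110'
python3 - <<'E'
from h import *
f=grab('side')
for p in((303,105),(262,50),(330,140),(385,125),(305,40)): print(p,dep(f,*p).round())
s=r.sense();print(s['grasp_force'],s['opening'])
E
python3 go.py 680 130 200 2.87
```

```text
clock: 28.0
eef_pos: [421.7, -271.7, 198.7]
tcp_rot: [-3.14, 0.004, 2.871]
contact_force: [0.6, -0.6, -1.8]
opening: 0.733
grasp_force: 56.1
(303, 105) [ 312. -275.  554.]
(262, 50) [ 282. -255.  609.]
(330, 140) [ 384. -262.  461.]
(385, 125) [ 374. -322.  524.]
(305, 40) [ 309. -272.  613.]
56.10275745391846 0.7312730521655962
shift [-0.1424  0.4559 -0.0029] turn [-0.02  0.06  0.06] pos [ 421.  -271.3  197.2] clk 28.05
```

```bash
python3 - <<'E'
from h import *
f=load('scene'); C=cloud(f).reshape(-1,3); m=(C[:,2]>60)&(C[:,0]>600)&(abs(C[:,1])<400); print(C[m][:,0].min() if m.any() else None, np.percentile(C[m][:,0],[1,5,50]), C[m][:,2].max())
E
python3 -m creep '0 0 0 -0.006 0.020 0 110;0 0 0 -0.019 0.060 0 110;0 0 0 -0.036 0.115 0 110;0 0 0 -0.053 0.170 0 110;0 0 0 -0.070 0.225 0 110;0 0 0 -0.087 0.280 0 110;0 0 0 -0.104 0.335 0 110;0 0 0 -0.121 0.388 0 110'; python3 go.py 680 130 200 2.87
```

```text
767.9427370486683 [801.17839884 855.92980225 904.21847645] 223.68986155165607
clock: 29.05
eef_pos: [641.0, 72.0, 194.4]
tcp_rot: [-3.14, -0.003, 2.871]
contact_force: [-0.6, -0.7, -2.4]
opening: 0.733
grasp_force: 56.0
shift [-0.0221  0.0663 -0.0057] turn [-0.08 -0.17  0.08] pos [641.   72.  194.4] clk 29.05
```

```bash
python3 -m creep '0 0 0 -0.012 0.036 -0.003 110;0 0 0 -0.019 0.056 -0.006 110;0 0 0 -0.022 0.066 -0.006 110;0 0 0 -0.022 0.066 -0.006 110;0 0 0 -0.022 0.066 -0.006 110'
cat > rest.py <<'E'
from h import *
f=grab('wrist'); s=r.sense(); print(s['eef_pos'],s['tcp_rot'])
C=cloud(f); m=(C[...,0]>500)&(C[...,0]<700)&(C[...,1]>70)&(C[...,1]<240)&(C[...,2]>12)&(C[...,2]<75); P=C[m]; A=P.copy()
rng=np.random.default_rng(0); best=None
for _ in range(300):
    q=P[rng.choice(len(P),3)]; n=np.cross(q[1]-q[0],q[2]-q[0]); n/=np.linalg.norm(n)+1e-9
    if n[2]<0:n=-n
    k=abs((P-q[0])@n)<1.5
    if n[2]>.9 and(best is None or k.sum()>best.sum()): best=k
P=P[best]; c=P.mean(0); n=np.linalg.svd(P-c,full_matrices=0)[2][2]; n*=np.sign(n[2])
print(len(P),'c',c.round(1),'n',n.round(3),'tilt',np.arccos(n[2]).round(3),'dir',np.arctan2(-n[1],-n[0]).round(3))
rc=cv2.minAreaRect(P[:,:2].astype(np.float32)); print('face',rc, 'z at rect centre', c[2]-((rc[0][0]-c[0])*n[0]+(rc[0][1]-c[1])*n[1])/n[2])
h=(A-c)@n; S=A[(h>10)&(h<17)&(A[:,0]<575)]; print('stop',len(S),S.mean(0).round(1),cv2.minAreaRect(S[:,:2].astype(np.float32)) if len(S)>5 else '')
cv2.imwrite('pics/rest.png',cv2.cvtColor(f['img'],cv2.COLOR_RGB2BGR))
E
python3 rest.py
```

```text
clock: 29.68
eef_pos: [679.4, 127.0, 202.1]
tcp_rot: [-3.141, -0.001, 2.87]
contact_force: [-0.1, -0.1, -1.7]
opening: 0.735
grasp_force: 56.0
[679.49151438 127.01948623 202.37222145] [-3.14098642e+00 -8.44912528e-04  2.87028768e+00]
8456 c [604.3 153.4  29.3] n [-0.249  0.064  0.966] tilt 0.26 dir -0.252
face ((604.5570068359375, 153.3759765625), (84.47138977050781, 106.97813415527344), 75.75827026367188) z at rect centre 29.363545444184748
stop 911 [546.7 167.5  27.6] ((546.7435302734375, 167.85888671875), (83.95062255859375, 9.938788414001465), 74.8490219116211)
```

View pics/rest.png

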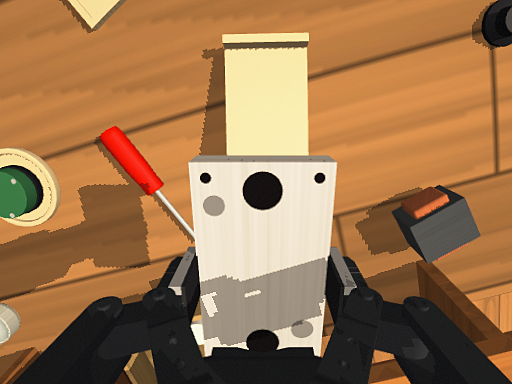

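The rest is visible from the stop (265,40) to the plate's edge (row 157): tilt 0.26, direction −0.252, and the foot computes to z ≈ 15.8 (text says 16). The plate is held level at (263,255). Now I'll compute the tilted approach in the rest frame.

```bash
cat > rf.py <<'E'
import sys
from h import *
foot=np.array([554.1,164.1,15.8]); Rr=R.from_euler('xyz',[0,-.26,-.252]); Rt=Rr*R.from_matrix(np.diag([-1.,1,-1]))
s=r.sense(); now=R.from_euler('xyz',s['tcp_rot'])
print('TCP in rest',Rr.inv().apply(s['eef_pos']-foot).round(2),'F rest',Rr.inv().apply(s['contact_force']).round(1),'clk',s['clock'])
if len(sys.argv)>3:
    T=foot+Rr.apply([float(v) for v in sys.argv[1:4]]); print('world',T.round(1),'shift',(now.inv().apply(T-s['eef_pos'])/1000).round(4),'turn',np.degrees((now.inv()*Rt).as_rotvec()).round(2))
E
python3 rf.py 66 0 40; python3 - <<'E'
from h import *
f=load('wrist'); s=r.sense(); Rt=R.from_euler('xyz',s['tcp_rot'])
for u,v in((192,160),(263,158.5),(334,160)): print(Rt.inv().apply(atz(f,u,v,s['eef_pos'][2]+18.5)-s['eef_pos']).round(1),Rt.inv().apply(dep(f,u,v+4)-s['eef_pos']).round(1))
E
```

```text
TCP in rest [174.25  -4.64 146.71] F rest [-0.9 -0.4 -1.1] clk 29.725
world [605.9 150.8  71.4] shift [0.0771 0.0032 0.131 ] turn [ -0.18 -14.95  -1.1 ]
[ 57.3 -28.7 -18.4] [ 55.4 -29.  -17.8]
[ 57.9   1.5 -18.5] [ 56.1   1.5 -18.1]
[ 57.3  31.8 -18.5] [ 55.2  32.3 -16.8]
```

```bash
python3 -m creep '0 -2 0 0.010 0 0.010 110;0 -6 -0.5 0.030 0.001 0.030 110;-0.1 -11 -1 0.052 0.002 0.070 110;-0.18 -14.95 -1.1 0.070 0.003 0.110 110;-0.18 -14.95 -1.1 0.077 0.0032 0.125 110;-0.18 -14.95 -1.1 0.077 0.0032 0.131 110;-0.18 -14.95 -1.1 0.077 0.0032 0.131 110;-0.18 -14.95 -1.1 0.077 0.0032 0.131 110'; python3 rf.py 62 0 2
```

```text
clock: 30.72
eef_pos: [608.6, 151.6, 73.1]
tcp_rot: [3.14, 0.263, 2.889]
contact_force: [0.5, 0.4, -1.6]
opening: 0.733
grasp_force: 56.0
TCP in rest [68.79  1.49 41.02] F rest [-0.   0.5 -1.6] clk 30.725
world [611.6 149.3  33.7] shift [ 0.0069 -0.0016  0.039 ] turn [ 0.1   0.17 -0.03]
```

```bash
python3 -m creep '0 0 0 0.003 -0.0016 0.010 110;0 0 0 0.006 -0.0016 0.022 110;0 0 0 0.0065 -0.0016 0.032 110;0 0 0 0.0065 -0.0016 0.037 110;0 0 0 0.0065 -0.0016 0.038 110;0 0 0 0.0065 -0.0016 0.038 110'; python3 rf.py 60 0 -1; python3 - <<'E'
from h import *
f=grab('wrist'); cv2.imwrite('pics/r2.png',cv2.cvtColor(f['img'],cv2.COLOR_RGB2BGR))
E
```

```text
clock: 31.48
eef_pos: [610.0, 149.3, 33.5]
tcp_rot: [3.141, 0.261, 2.89]
contact_force: [-0.7, 0.7, -1.9]
opening: 0.733
grasp_force: 56.0
TCP in rest [60.38 -0.4   2.24] F rest [-1.3  0.5 -1.6] clk 31.475
world [610.5 149.6  30.3] shift [0.0004 0.0004 0.0032] turn [0.05 0.06 0.04]
```

View pics/r2.png

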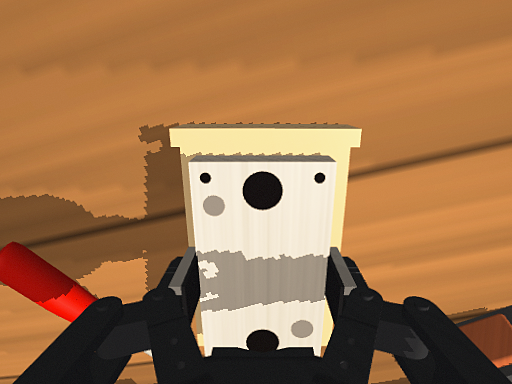

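The plate's low end spans columns 189–336 and the stop 170–361, so the plate sits about 1.3 mm to the left, parallel, with a small gap to the stop. I'll correct that and lower.

```bash
python3 -m creep '0 0 0 0 0.0014 0.001 110;0 0 0 0 0.0014 0.002 110;0 0 0 0 0.0014 0.003 110;0 0 0 0 0.0014 0.0035 110;0 0 0 0 0.0014 0.0035 110'; python3 rf.py
```

```text
clock: 32.15
eef_pos: [611.0, 150.4, 30.0]
tcp_rot: [3.141, 0.261, 2.89]
contact_force: [-0.6, 0.0, -2.4]
opening: 0.733
grasp_force: 56.0
TCP in rest [60.19  0.88 -1.37] F rest [-1.2 -0.1 -2.2] clk 32.15
```

```bash
python3 -m creep '0 0 0 0 0 0.0005 110;0 0 0 0 0 0.001 110;0 0 0 0 0 0.001 110'; python3 rf.py
```

```text
clock: 32.52
eef_pos: [611.2, 150.3, 29.6]
tcp_rot: [3.141, 0.261, 2.89]
contact_force: [-3.8, -0.4, 5.9]
opening: 0.736
grasp_force: 57.1
TCP in rest [60.28  0.91 -1.77] F rest [-1.9 -1.3  6.6] clk 32.525
```

Touching the face. I'll ease up 0.7 mm and slide to the stop (+tool x).

```bash
python3 -m creep '0 0 0 0 0 -0.0009 110;0 0 0 0.001 0 -0.0009 110;0 0 0 0.002 0 -0.0009 110;0 0 0 0.003 0 -0.0009 110;0 0 0 0.003 0 -0.0009 110'; python3 rf.py
```

```text
clock: 33.15
eef_pos: [608.1, 151.1, 29.0]
tcp_rot: [3.141, 0.261, 2.89]
contact_force: [1.1, 0.4, -3.0]
opening: 0.731
grasp_force: 56.0
TCP in rest [57.04  0.84 -1.51] F rest [ 0.2  0.7 -3.1] clk 33.15
```

```bash
python3 -m creep '0 0 0 0.0005 0 0 110;0 0 0 0.001 0 0 110;0 0 0 0.001 0 0 110'; python3 rf.py
```

```text
clock: 33.52
eef_pos: [607.3, 151.3, 28.9]
tcp_rot: [3.141, 0.261, 2.89]
contact_force: [-0.3, -0.3, -2.0]
opening: 0.735
grasp_force: 56.0
TCP in rest [56.19  0.88 -1.43] F rest [-0.7 -0.4 -1.9] clk 33.525
```

```bash
python3 -m creep '0 0 0 0.0005 0 0 110;0 0 0 0.001 0 0 110;0 0 0 0.001 0 0 110'; python3 rf.py
```

```text
clock: 33.9
eef_pos: [606.3, 151.6, 28.6]
tcp_rot: [3.141, 0.261, 2.89]
contact_force: [-0.4, 0.3, -1.6]
opening: 0.732
grasp_force: 56.0
TCP in rest [55.15  0.91 -1.42] F rest [-0.8  0.2 -1.4] clk 33.9
```

```bash
python3 -m creep '0 0 0 0.0005 0 0 110;0 0 0 0.001 0 0 110;0 0 0 0.001 0 0 110'; python3 rf.py
```

```text
clock: 34.28
eef_pos: [606.0, 151.8, 28.6]
tcp_rot: [3.141, 0.262, 2.89]
contact_force: [3.1, -1.6, -1.4]
opening: 0.732
grasp_force: 56.0
TCP in rest [54.81  1.   -1.29] F rest [ 2.9 -0.8 -2.3] clk 34.275
```

Stop contact shows as +3 N upslope at x ≈ 54.8. Seat it: a touch more toward the stop, then down.

```bash
python3 -m creep '0 0 0 0.0003 0 0.0005 110;0 0 0 0.0003 0 0.001 110;0 0 0 0.0003 0 0.001 110'; python3 rf.py; python3 - <<'E'
from h import *
f=grab('wrist'); cv2.imwrite('pics/r3.png',cv2.cvtColor(f['img'],cv2.COLOR_RGB2BGR))
E
```

```text
clock: 34.65
eef_pos: [606.1, 151.9, 28.2]
tcp_rot: [3.14, 0.262, 2.89]
contact_force: [1.1, -3.1, 7.3]
opening: 0.733
grasp_force: 56.9
TCP in rest [54.77  1.13 -1.75] F rest [ 3.6 -2.7  6.6] clk 34.65
```

View pics/r3.png

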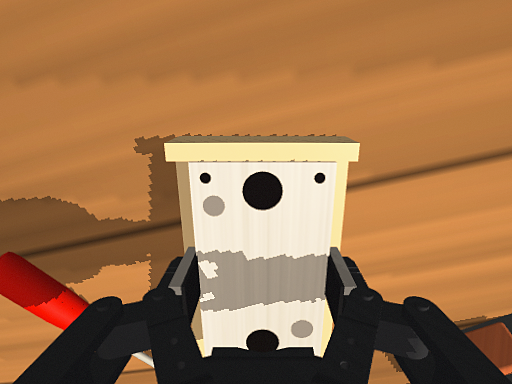

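The plate's low end meets the stop at row 161. It is centred: plate columns 189–336, stop 164–360. Release and retreat square to the face.

```bash
python3 -m creep '0 0 0 0 0 -0.0003 110;0 0 0 0 0 -0.0003 90;0 0 0 0 0 -0.0003 60;0 0 0 0 0 -0.0003 0;0 0 0 0 0 -0.002 0;0 0 0 0 0 -0.015 0;0 0 0 0 0 -0.060 0;0 0 0 0 0 -0.120 0'; python3 -m creep '0 0 0 0 0 -0.040 0;0 0 0 0.02 0 -0.080 0;0 0 0 0.02 0 -0.080 0;0 0 0 0.02 0 -0.080 0'; python3 - <<'E'
from h import *
f=grab('wrist'); a=grab('scene'); b=grab('side')
i=lambda f: cv2.cvtColor(f['img'],cv2.COLOR_RGB2BGR)
cv2.imwrite('pics/end.png',cv2.resize(np.vstack([np.hstack([i(f),i(b)]),np.hstack([i(a)[130:322],i(a)[130:322]*0])]),(800,450)))
C=cloud(f).reshape(-1,3); Rr=R.from_euler('xyz',[0,-.26,-.252]); Q=Rr.inv().apply(C-np.array([554.1,164.1,15.8]))
m=(Q[:,2]>14.5)&(Q[:,2]<19)&(Q[:,0]>-5)&(Q[:,0]<140)&(abs(Q[:,1])<50); print('plate in rest',m.sum(),np.median(Q[m],0),cv2.minAreaRect(Q[m][:,:2].astype(np.float32)))
print(r.sense()['contact_force'],r.sense()['clock'])
E
```

```text
clock: 35.7
eef_pos: [574.1, 159.3, 144.0]
tcp_rot: [-3.141, 0.259, 2.89]
contact_force: [0.6, 0.7, 1.2]
opening: 0.998
grasp_force: 0.0
clock: 36.2
eef_pos: [536.6, 169.4, 215.4]
tcp_rot: [3.141, 0.261, 2.891]
contact_force: [-0.7, -0.1, -0.4]
opening: 1.0
grasp_force: 0.0
plate in rest 5104 [49.55501019  1.88052173 16.11521123] ((52.6635627746582, 2.4626808166503906), (115.21910858154297, 82.603515625), 0.033850401639938354)
[-0.83094411 -0.17418191  0.04307411] 36.35
```

View pics/end.png

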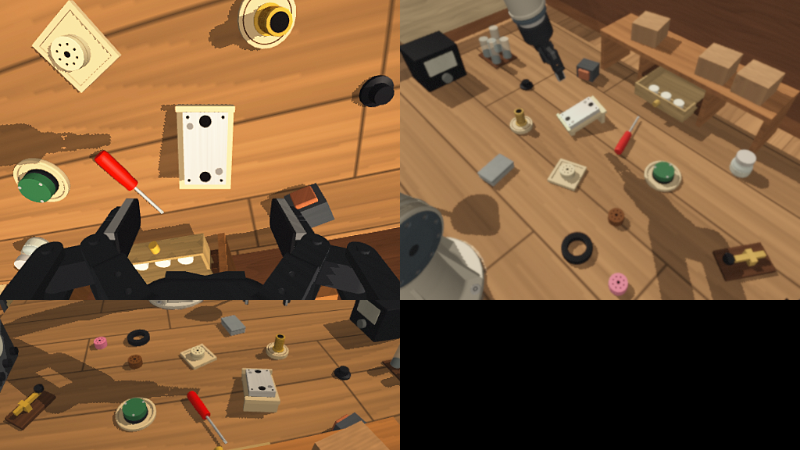

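The final views show every part in place: former on the stand, socket in the tray, earpiece in the dish, and the plate on the rest against the stop. The driver hasn't moved and the gripper is clear.

```bash
python3 -c "from rig import r; print(r.sign_off())"
```

```text
the job is handed in; nothing more can be done
None
```

The job is handed in at about 36 s: the former is on the stand, the socket in the tray, the earpiece in the dish and the plate against the stop on the rest, each about 2 mm or less off centre by camera, and the screwdriver was left where it lay.

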